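Change over from the coarse to the fine oilstone

TASK

The roughing is finished: swing the stone holder's cam lever fully open and exchange the two oilstones, so that the fine one from the wooden box base lies squarely in the holder and the coarse one from the holder lies flat in the recess of the box base. Park one of them on the empty drip tray in between, as oily stones must never be laid on the bench top, and set them down gently, never dropping or knocking them, as they chip. Clamp the fine stone by swinging the lever back all the way, and leave the chisel, box lid and oil can where they are.

Things in the scene. Friction and masses are not known exactly. Their poses are not given: they have to be found in the camera images.
- coarse: the coarse oilstone, a plain grey block 150 (x) x 50 (y) x 34 (z) mm, about 0.56 kg; the thicker of the two; starts in the holder. Origin at the centre of its underside, x along its length, z up
- fine: the fine oilstone, a plain grey block 150 (x) x 50 (y) x 25 (z) mm, about 0.42 kg; the thinner one; starts in the recess of the wooden box base. Origin at the centre of its underside, x along its length, z up
- holder: the stone holder, fixed to the bench: steel plate 236 x 70 mm, 6 mm high, with a black rubber pad, a fixed end stop at its +x end and a sliding jaw at its -x end. Origin on the bench top under the middle of the stone's place, x along the stone towards the fixed stop, z up. The stone lies lengthwise along x on the pad, whose top is 10 mm above the bench; no side walls
- holder_seat (a point): middle of the stone's place, on the pad's top; axes as the holder. Stop and jaw rise 12 mm above it. Lever clamped: 150.5 mm of room from jaw to stop (x = -75 to +75 mm); lever fully open: the jaw stands back at x = -85 mm, so a stone is set down 5 mm short of the stop, its centre at x = -5 mm, and closing the lever pushes it home
- cam_lever (a joint): lever of the holder's cam, rad: 0 = clamped (it points along the holder's -x, away from the stone), 1.5 = fully open (it points to the holder's +y side). Turns about a vertical axis, clockwise from above as it opens, stays where left, takes about 2 N at the knob. Draws the jaw back 6.8 mm per rad; closing pushes the stone up to the stop
- lever_pivot (a point): the vertical axis of the cam lever, 9 mm above the bench; lies at x = -114 mm of the holder; axes as the holder
- lever_knob (a point): the lever's upright black knob, 18 mm diameter, round, from 27 to 61 mm above the bench, on the lever 50 mm from the pivot; this point lies on the knob's axis 46 mm above the bench. The lever arm below it is 14 mm wide with its top 28 mm above the bench
- box: the base of the wooden stone box, fixed to the bench: a wooden block 192 (x) x 86 (y) mm with a recess 160 x 58 mm in the middle. Origin on the bench top under its centre, x along its length, z up; recess floor 10 mm above the bench, rim 16 mm
- tray: the drip tray, fixed to the bench: bare metal, 196 (x) x 100 (y) mm, with low cross ribs; empty at the start. Origin on the bench top under its centre, x along its length, z up; ribs' tops 10 mm above the bench, rim 14 mm; a stone lies flat on the ribs inside the rim
- chisel: bystander: a bench chisel 290 mm long with a wooden handle, lying on the bench; origin on the bench under its bolster
- box_lid: bystander: the lid of the stone box, 192 x 86 x 38 mm, lying hollow side up; origin at the centre of its underside
- oil_can: bystander: a steel oil can 72 mm across with a thin spout, 153 mm tall; origin at the centre of its underside
Not all that is in view belongs to the job. Leave any purple look-alike of the coarse alone. What is meant by the box is not turquoise, and is the larger of those in its own colour.

How it is judged:
By the outcome, as a careful person would: the job done as asked, in the order asked, and still so for the second after the job is handed in, with the robot touching nothing.
It also fails if it takes over 72 s, if anything falls off the work surface, if the arm or the gripper's body presses on something with over 40 N, if the wrist force passes 120 N, or if a joint passes its speed limit or range.

ROBOT

A 7-joint arm with a two-finger parallel gripper is mounted at the origin on the work surface. World frame = base frame: x ahead of the robot, y to its left, z up, the work surface at z = 0. Lengths are in mm, angles in degrees, forces in N, time in s.
With the tool pointing down it reaches from about 425 to 1025 mm from the base axis. Payload 9.4 kg.
Tool frame: the origin (TCP) lies on the front face of the gripper's body, between the roots of the fingers; the fingertips stand 73 mm ahead of it and the grasp point (between the pads) lies 54 mm ahead of it; z points along the fingers, y is the line along which they close (so a half turn about z gives the same grasp; the last joint's range is limited). The gripper opens to 85 mm and grips with 20 to 120 N. Pads are 22 mm wide; open, the fingers measure 114 mm over their backs; the gripper's body (76 mm by 85 mm) begins 54 mm behind the grasp point. The pads swing forward as they close: fully open they stand 13 mm farther back than shut.
Start: joints at [64.933, 34.337, -0.143, 91.639, 0.103, 54.024, -4.572], TCP at [255.935, -678.322, 303.875] pointing down, gripper open.
Joint ranges: [-147.43, 147.43], [-19.82, 112.94], [-74.19, 73.91], [6.32, 146.72], [-59.91, 239.91], [6.04, 106.73], [-150.56, 150.56]. Speed limits (degrees/s): [127.2, 127.2, 172.46, 172.46, 180, 180, 180].

INTERFACE

Orientations are given as [roll, pitch, yaw] about the fixed x, y, z axes, in that order (R = Rz(yaw) Ry(pitch) Rx(roll)).
In Python, from rig import manip, viewer gives the robot as it stands.
- The arm moves only by the tool drive_tool, never from a script. Its argument "increments" is a list that holds one entry, the list of rows, each a list of 5 numbers: the shift along the tool's x, y, z in mm, then the turn about the tool's z in rad, then the finger opening in mm, from 0 to 85.4. In form: [[[dx, dy, dz, spin, grip], ...]]. A call has 1 to 20 rows; each row is the pose to reach, as a shift and turn from the pose commanded when the call began, along the tool's axes at that moment; what a row does not reach only later rows make up. A row lasts 1/10 s, in which the tool goes at most 50 mm and 8.59 degrees, less where a joint would pass 70% of its speed; a pose out of reach is approached as far as the arm can. A call with a gripper value outside its range is refused whole. The fingers move at their own pace and stop on an object; "squeeze" is the grip in N (left out, the last holds). Time passes only in rows, so rows that repeat a pose let the fingers close. It gives the time, the measured TCP pose, the force, the opening and the grip force at its end, in the units of the state.
- manip.observe(): the state, without advancing time (a new reading comes with each control period).
- viewer.read_camera(name): name is "scene" or "top" or "wrist"; returns a dict with "img" (400x640x3 uint8, red, green, blue), "mtx" (3x3 intrinsics, pixels), "R" (3x3) and "t" (3): a world point X has camera coordinates R X + t; the wrist camera has in their place "mount" (4x4, takes a point from camera to tool coordinates, whose origin is the TCP and whose axes are the flange's). Camera axes: x right, y down, z forward; pixel columns grow to the right and rows downward; lengths in mm; the calibration is good to about 2 mm. A picture is of the moment at which its call begins: read the wrist's pose just before it. There is no depth.
- manip.close_job(): hands the job in; it is judged then, once.
Trained networks look in a picture, given as the dict that the camera call returned (one of the last four; its "shot" number tells which), for a name from the list of things; names that differ only in an ending like _2 or _b are one class to them, and where a whole thing is asked for, a point or a joint stands for the part that bears it (a point fixed in the world has none). Each returns a list of dicts, best first, with "confidence" (0 to 1); they miss things now and then, are a little off and sometimes report something else, mostly with a low value. They report only what shows in the picture. A call takes as long as a camera call. They do not tell look-alikes from the thing itself.
- viewer.spot_in(query, picture): "position" ([x, y, z] in mm, in the coordinates of the camera as it stood for that picture, good to about 4 mm: the middle of the surface that is visible of it).
- viewer.masks_of(query, picture): "region" (400x640 bool, what is visible of it).
The state is a dict: "time_s": time; "q": joint angles; "dq": joint speeds; "joint_efforts": joint torques, N m; "eef_pos": TCP position; "orientation": TCP orientation; "wrist_force": force on the tool from outside, world axes, zero at the start; "torque": the same for the moment, N m; "gripper_width": finger opening in mm; "grip_force": force on a finger pad.
Only numpy, scipy, OpenCV 4.12 (cv2) and the standard library are available. Lean on these libraries where they do the work, as an engineer would, in place of code of your own. Each camera call takes 0.05 s, during which the arm holds its last target. There are 200 camera calls.

## Working session

There is one attempt and no reset: what is moved stays moved. The work goes in short steps, Python scripts to look and compute and a tool call to move; the robot and the scene stay as the last step left them, time stands still between calls to the robot, and variables do not carry over. Pictures are saved under pics/ and viewed, at most 10 in all, crops included, and the job is handed in when it is done.

Besides the shell and the picture viewer there is one more tool, called after "Emit:" as name([rows], argument=value, ...), one row to a line, values as JSON. drive_tool: Moves the arm, as the interface text tells. Its arguments: {"type":"object","properties":{"increments":{"type":"array","items":{"type":"array","items":{"type":"array","items":{"type":"number"}}}},"squeeze":{"type":"number"}},"required":["increments"]}

```bash
mkdir -p pics; ls; python3 - <<'E'
from rig import manip, viewer
import cv2,numpy as np
print(manip.observe())
for c in ["top","scene"]:
    p=viewer.read_camera(c); cv2.imwrite(f"pics/{c}0.png",p["img"][:,:,::-1])
    print(c,p["mtx"].tolist(),p["R"].tolist(),p["t"].tolist())
    for n in ["coarse","fine","holder","cam_lever","lever_knob","box","tray","chisel","box_lid","oil_can"]:
        for d in viewer.spot_in(n,p)[:4]:
            X=p["R"].T@(np.array(d["position"])-p["t"]); print(n,round(d["confidence"],2),X.round(0))
E
```

```text
pics
{'time_s': 0.0, 'q': array([64.93333059, 34.38458554, -0.1448974 , 91.68258789,  0.10404548,
       54.02491335, -4.57020194]), 'dq': array([-0.01144354,  0.02716939,  0.13780881, -0.04712154,  0.02616833,
        0.021309  ,  0.04400833]), 'joint_efforts': array([-3.23538134e-04, -7.76448941e+01,  1.56503119e+00, -2.58011466e+01,
        1.24371910e-02,  8.92605720e-03, -5.25240250e-05]), 'eef_pos': array([ 255.78673376, -677.9740673 ,  303.00589542]), 'orientation': array([-1.79908515e+02,  9.59300241e-03,  2.06773071e+01]), 'wrist_force': array([-1.15895481, -0.66046336, -1.16938653]), 'torque': array([0.01578199, 0.00046569, 0.01761947]), 'grip_force': 0.0, 'gripper_width': 85.75941261784205}
top [[407.70716218237834, 0.0, 325.800228279482], [0.0, 407.70716218237834, 197.65383239872006], [0.0, 0.0, 1.0]] [[-0.07549582829844155, -0.9971329441313448, -0.005125586550631588], [-0.9768142659390725, 0.07498821062171951, -0.20052595374580115], [0.20033539319711524, -0.010132126909411841, -0.9796749819388307]] [127.42737448477811, 613.3264834446832, 1139.383075675534]
coarse 0.66 [6
[... 616 characters left out ...]
, 0.0, 1.0]] [[-0.6117000646786812, 0.7910877113092186, 0.0018066232699798176], [0.6334800921720077, 0.4911969979468202, -0.5978532278325306], [-0.4738417496315005, -0.36456239825793046, -0.8016035516903505]] [331.87235766876984, -382.56112410952124, 1559.23198555561]
coarse 0.85 [637.  -0.  45.]
coarse 0.66 [845.  38.  34.]
fine 0.81 [648. 183.  32.]
holder 0.84 [573.  14.  11.]
cam_lever 0.47 [501.   4.  27.]
lever_knob 0.65 [500.   7.  33.]
box 0.75 [672. 196.  16.]
box 0.72 [592. 610.  12.]
box 0.62 [394. 237.  10.]
box 0.18 [638.  -2.  47.]
tray 0.64 [ 644. -176.    2.]
tray 0.61 [575.   9.  10.]
tray 0.16 [ 551. -405.   21.]
chisel 0.72 [550. 396.  10.]
box_lid 0.55 [ 551. -403.   19.]
```

View pics/top0.png

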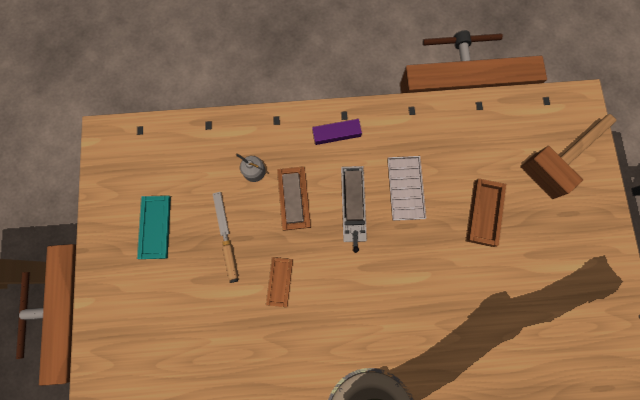

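View pics/scene0.png

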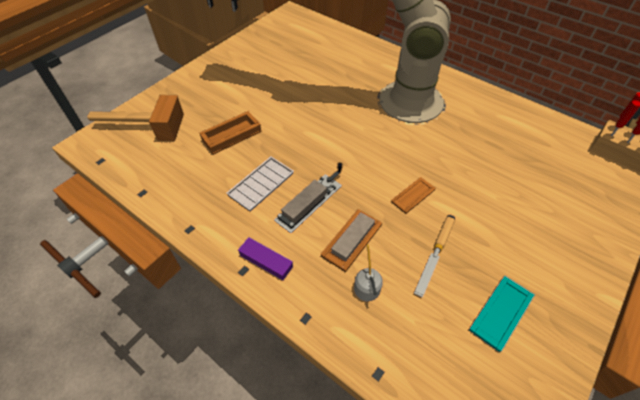

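Top view: holder at (354,205), with the lever knob at (356,247) pointing at the robot. The brown box with the fine stone is at (293,198) and the tray at (406,188). The look-alikes (purple block, turquoise box and small brown box at (280,282)) are to be left alone.

```bash
cat > h.py <<'E'
from rig import manip, viewer
import cv2,numpy as np
from scipy.spatial.transform import Rotation as Ro
def cam(name):
    if name=="wrist":
        s=manip.observe()
        p=viewer.read_camera(name)
        T=np.eye(4);T[:3,:3]=Ro.from_euler("xyz",s["orientation"],degrees=True).as_matrix();T[:3,3]=s["eef_pos"]
        W=np.linalg.inv(T@p["mount"]); p["Rw"],p["tw"]=W[:3,:3],W[:3,3]
    else:
        p=viewer.read_camera(name); p["Rw"],p["tw"]=np.array(p["R"]),np.array(p["t"])
    return p
def plane(p,uv,z):
    uv=np.atleast_2d(uv).astype(float)
    d=np.c_[uv,np.ones(len(uv))]@np.linalg.inv(p["mtx"]).T@p["Rw"]
    c=-p["Rw"].T@p["tw"]
    return (c+d*((z-c[2])/d[:,2])[:,None])[:,:2]
def rect(p,region,z):
    m=region.astype(np.uint8)
    n,l,st,_=cv2.connectedComponentsWithStats(m); 
    m=(l==1+np.argmax(st[1:,4])).astype(np.uint8)
    c=max(cv2.findContours(m,cv2.RETR_EXTERNAL,cv2.CHAIN_APPROX_NONE)[0],key=len)[:,0]
    (cx,cy),(w,h),a=cv2.minAreaRect(plane(p,c,z).astype(np.float32))
    if w<h: w,h,a=h,w,a+90
    a=(a+90)%180-90
    return np.round([cx,cy,w,h,a],1)
def world(p,x): return p["Rw"].T@(np.array(x)-p["tw"])
def survey(p,items):
    for n,z in items:
        for d in viewer.masks_of(n,p)[:3]:
            if d["confidence"]>.3: print(n,z,round(d["confidence"],2),rect(p,d["region"],z))
E
python3 - <<'E'
from h import *
for c in ["top","scene"]:
    p=cam(c);survey(p,[("coarse",44),("fine",35),("holder",6),("box",16),("tray",14)])
p=cam("wrist");print(p["mtx"],p["mount"])
E
```

```text
coarse 44 0.95 [627.8  -1.9 153.5  54.4  -4.8]
coarse 44 0.59 [832.   30.7 146.6  59.2 -82.9]
coarse 44 0.33 [740.3 298.8  98.7  74.   11.5]
fine 35 0.94 [633.7 181.6 150.9  50.3   2. ]
fine 35 0.64 [ 547.7 -392.5  197.2   97.8  -16.6]
holder 6 0.8 [593.9  -0.9 268.6  71.9  -3.4]
box 16 0.75 [639.2 181.3 191.1  88.5   1.3]
box 16 0.67 [582.6 605.8 192.1  94.1  -3.4]
box 16 0.63 [389.3 237.  141.5  62.9 -10.2]
coarse 44 0.81 [851.2  38.2 161.2  65.7 -83.2]
coarse 44 0.66 [634.5   1.6 159.5  65.6  -2.6]
coarse 44 0.47 [649.6 185.4 157.   55.    3.2]
fine 35 0.66 [642.3 182.3 159.3  54.3   1.5]
holder 6 0.57 [575.4  -2.2 302.2  68.5  -2.2]
box 16 0.92 [644.1 179.5 195.8  88.9   2.2]
box 16 0.87 [397.5 236.7 145.2  65.6  -9.8]
box 16 0.75 [585.7 607.1 204.7  89.1  -2.7]
tray 14 0.82 [ 649.3 -168.   206.2  111.6   -2. ]
[[338.33384863   0.         321.51995625]
 [  0.         338.33384863 196.55890848]
 [  0.           0.           1.        ]] [[ 1.40830055e-03 -9.61746761e-01 -2.73936459e-01  6.90693035e+01]
 [ 9.99998699e-01  1.56988036e-03 -3.70628406e-04 -4.07016304e-02]
 [ 7.86498135e-04 -2.73935580e-01  9.61747721e-01 -6.89202558e+01]
 [ 0.00000000e+00  0.00000000e+00  0.00000000e+00  1.00000000e+00]]
```

Emit:
drive_tool([
  [[561,-513,-46,0.361,85],[561,-513,-46,0.361,85],[561,-513,-46,0.361,85],[561,-513,-46,0.361,85],[561,-513,-46,0.361,85],[561,-513,-46,0.361,85],[561,-513,-46,0.361,85],[561,-513,-46,0.361,85],[561,-513,-46,0.361,85],[561,-513,-46,0.361,85],[561,-513,-46,0.361,85],[561,-513,-46,0.361,85],[561,-513,-46,0.361,85],[561,-513,-46,0.361,85],[561,-513,-46,0.361,85],[561,-513,-46,0.361,85],[561,-513,-46,0.361,85],[561,-513,-46,0.361,85],[561,-513,-46,0.361,85]],
])

```text
time_s: 3.65
eef_pos: [599.0, -2.6, 349.8]
orientation: [179.9, 0.0, -0.2]
wrist_force: [-0.2, -0.3, -1.2]
gripper_width: 84.6
grip_force: 0.0
```

```bash
python3 - <<'E'
from h import *
p=cam("wrist");s=manip.observe();print(s["time_s"],s["eef_pos"],s["orientation"],s["dq"].round(1))
cv2.imwrite("pics/w1.png",p["img"][:,:,::-1])
survey(p,[("coarse",44),("fine",35),("holder",6),("box",16),("tray",14)])
for d in viewer.spot_in("lever_knob",p)[:2]: print(d["confidence"],world(p,d["position"]))
E
```

```text
3.7 [599.07187045  -2.54105563 349.9046805 ] [ 1.79956867e+02  2.10286704e-02 -1.83729758e-01] [-0.  -0.1 -0.5 -0.3 -0.1  0.1 -0.1]
coarse 44 0.77 [628.   -5.1 148.8  49.7  -2.8]
fine 35 0.68 [635.4 175.2 148.7  59.2   1.6]
holder 6 0.88 [576.3  -2.4 301.8  71.8  -2.8]
box 16 0.85 [638.3 175.5 190.7  91.5   1.8]
box 16 0.74 [429.3 223.9  74.2  64.7  -9.7]
tray 14 0.92 [ 645.  -168.8  199.4  105.1   -1.4]
0.94 [502.61279325   3.19534136  28.2472236 ]
0.33 [633.53411451  -4.72758207  42.39942917]
```

View pics/w1.png

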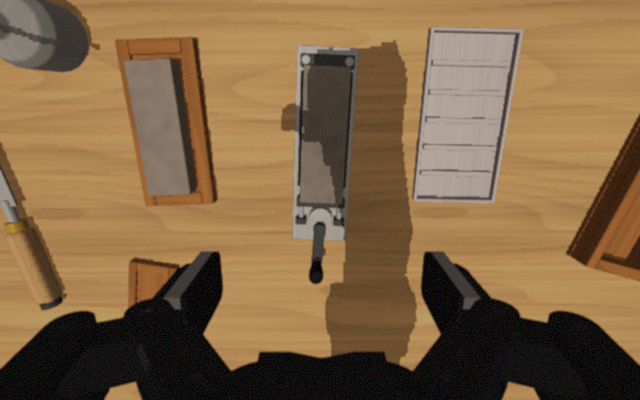

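```bash
cat >> h.py <<'E'
def proj(p,P):
    c=np.atleast_2d(P)@p["Rw"].T+p["tw"]; q=c@p["mtx"].T; return q[:,:2]/q[:,2:]
def box3(x,y,a,l,w,z,ox=0,oy=0):
    r=np.radians(a);c,s=np.cos(r),np.sin(r)
    return np.array([[x+c*(ox+i*l/2)-s*(oy+j*w/2),y+s*(ox+i*l/2)+c*(oy+j*w/2),z] for i,j in [(1,1),(1,-1),(-1,-1),(-1,1)]])
def overlay(p,polys,f,x0,x1,y0,y1,k):
    im=cv2.resize(p["img"][y0:y1,x0:x1,::-1],None,fx=k,fy=k,interpolation=cv2.INTER_CUBIC)
    for P,col in polys:
        q=(proj(p,P)-[x0,y0]+.5)*k
        cv2.polylines(im,[np.round(q*16).astype(int).reshape(-1,1,2).astype(np.int32)],True,col,1,cv2.LINE_AA,4)
    cv2.imwrite(f,im)
E
python3 - <<'E'
from h import *
p=cam("wrist");s=manip.observe();print(s["time_s"],s["eef_pos"],s["orientation"])
G,R,B=(0,255,0),(0,0,255),(255,255,0)
H=(629,-4,-2.8);X=(638,175.5,1.8);T=(645,-168.8,-1.4)
polys=[(box3(*H,150,50,44),G),(box3(*H,150,50,10),R),(box3(*X,192,86,16),G),(box3(*X,160,58,16),R),(box3(635,177,1.6,150,50,35),B),(box3(*T,196,100,14),G),
 (box3(*H,18,18,61,-164),G),(box3(*H,18,18,28,-164),R)]
overlay(p,polys,"pics/o1.png",100,540,20,300,1.8)
print(plane(p,[[316,268]],61))
E
```

```text
4.05 [599.63193108  -0.61365824 349.90949598] [-1.79999647e+02 -1.89905320e-03 -3.73310208e-02]
[[479.65700099   5.69493088]]
```

View pics/o1.png

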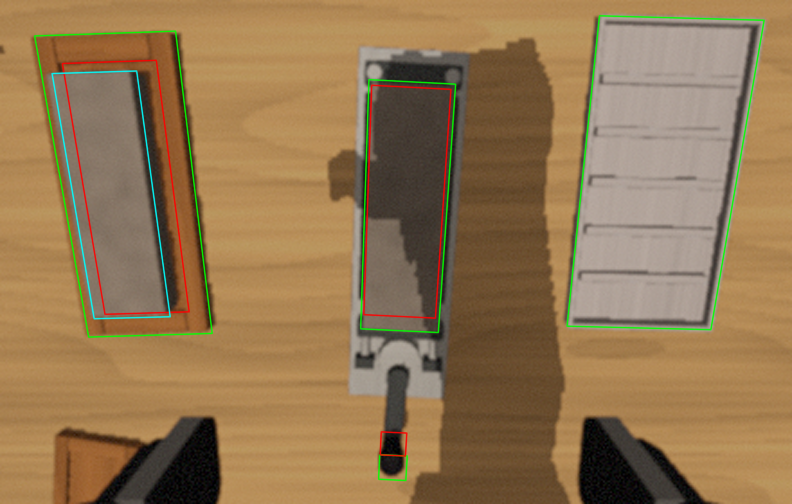

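The overlay fits: the box, tray and coarse outlines all lie on their objects. The knob top at about (392,470) matches its predicted place. Next I'll grip the knob.

Emit:
drive_tool([
  [[-134,-4.3,180,0.049,60],[-134,-4.3,180,0.049,60],[-134,-4.3,180,0.049,60],[-134,-4.3,180,0.049,60],[-134,-4.3,180,0.049,60],[-134,-4.3,180,0.049,60],[-134,-4.3,180,0.049,60],[-134,-4.3,210,0.049,60],[-134,-4.3,235,0.049,60],[-134,-4.3,244,0.049,60],[-134,-4.3,244,0.049,60],[-134,-4.3,244,0.049,30],[-134,-4.3,244,0.049,10],[-134,-4.3,244,0.049,5],[-134,-4.3,244,0.049,5],[-134,-4.3,244,0.049,5],[-134,-4.3,244,0.049,5],[-134,-4.3,244,0.049,5]],
], squeeze=20)

```text
time_s: 5.85
eef_pos: [466.1, 4.1, 106.8]
orientation: [-180.0, -0.1, -2.8]
wrist_force: [0.5, -0.0, 8.8]
gripper_width: 16.9
grip_force: 19.8
```

Emit:
drive_tool([
  [[0.25,-5,0,0.1,5],[1,-9.9,0,0.2,5],[2.2,-14.8,0,0.3,5],[4,-19.5,0,0.4,5],[6.1,-24,0,0.5,5],[8.7,-28.2,0,0.6,5],[11.8,-32.2,0,0.7,5],[15.2,-35.9,0,0.8,5],[18.9,-39.2,0,0.9,5],[23,-42.1,0,1.0,5],[27.3,-44.6,0,1.1,5],[31.9,-46.6,0,1.2,5],[36.6,-48.2,0,1.3,5],[41.5,-49.3,0,1.4,5],[46.5,-49.9,0,1.5,5],[48,-50,0,1.53,5],[48,-50,0,1.53,5],[48,-50,0,1.53,5]],
])

```text
time_s: 7.65
eef_pos: [513.5, 49.1, 106.5]
orientation: [179.8, -0.1, -90.6]
wrist_force: [-9.0, -9.5, 11.2]
gripper_width: 17.0
grip_force: 20.4
```

Emit:
drive_tool([
  [[0,0,0,0,50],[0,0,0,0,50],[0,0,0,0,50],[0,0,0,0,50],[0,0,-40,0,50],[0,0,-80,0,80],[54.7,-113.4,-194,-1.53,80],[54.7,-113.4,-194,-1.53,80],[54.7,-113.4,-194,-1.53,80],[54.7,-113.4,-194,-1.53,80],[54.7,-113.4,-194,-1.53,80],[54.7,-113.4,-194,-1.53,80],[54.7,-113.4,-194,-1.53,80],[54.7,-113.4,-194,-1.53,80],[54.7,-113.4,-194,-1.53,80],[54.7,-113.4,-194,-1.53,80],[54.7,-113.4,-194,-1.53,80],[54.7,-113.4,-194,-1.53,80],[54.7,-113.4,-194,-1.53,80],[54.7,-113.4,-194,-1.53,80]],
])

```text
time_s: 9.65
eef_pos: [629.0, -3.9, 299.7]
orientation: [180.0, 0.0, -2.9]
wrist_force: [-0.4, -0.8, 0.8]
gripper_width: 80.0
grip_force: 0.0
```

```bash
python3 - <<'E'
from h import *
for i in range(4): p=cam("wrist")
s=manip.observe();print(s["time_s"],s["eef_pos"],s["orientation"],s["wrist_force"])
survey(p,[("coarse",44),("fine",35),("holder",6),("box",16),("tray",14)])
G,R,B=(0,255,0),(0,0,255),(255,255,0)
H=(629,-4,-2.8);X=(638,175.5,1.8);T=(645,-168.8,-1.4)
polys=[(box3(*H,150,50,44),G),(box3(*H,150,50,10),R),(box3(*X,192,86,16),G),(box3(635,177,1.6,150,50,35),B),(box3(*T,196,100,14),G),
 (box3(*H,18,18,61,-117.5,50),G)]
overlay(p,polys,"pics/o2.png",70,570,0,360,1.6)
E
```

```text
9.85 [629.02265426  -3.8883787  299.77320959] [ 1.79992951e+02  9.04022586e-03 -2.84709779e+00] [0.14446453 0.18568621 0.05738423]
coarse 44 0.68 [628.7  -5.5 149.3  49.9  -2.8]
fine 35 0.61 [635.5 174.2 149.8  61.3   2.3]
fine 35 0.55 [641.2 165.3 181.6  88.    1.9]
holder 6 0.85 [599.6  11.9 254.8 100.9  -2.8]
box 16 0.72 [638.8 174.9 191.6  92.3   1.6]
box 16 0.58 [351.6 251.   41.6  35.3  87.3]
tray 14 0.87 [ 644.7 -168.3  198.3  104.3   -1.5]
```

View pics/o2.png

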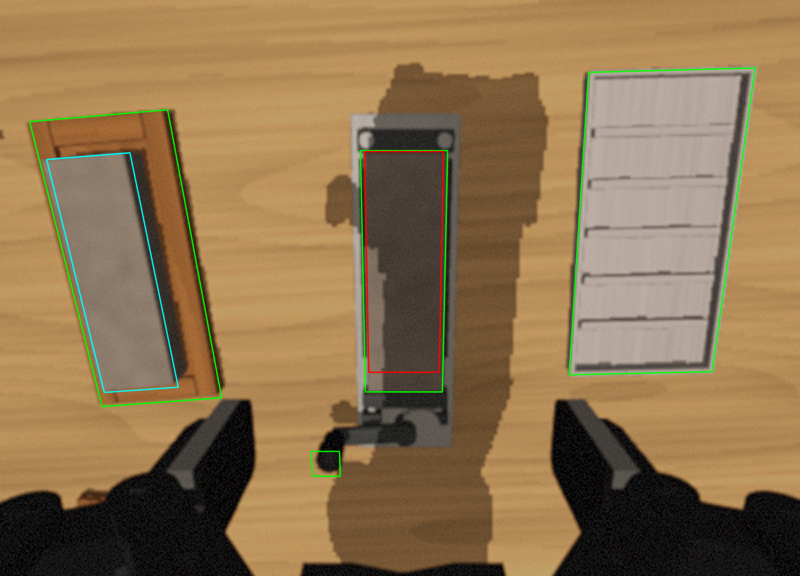

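Lever is fully open, with the knob at (330,460) on the +y side and the jaw back. All outlines still fit, so now I'll grasp the coarse stone.

Emit:
drive_tool([
  [[0,0.6,50,0,80],[0,0.6,100,0,80],[0,0.6,150,0,80],[0,0.6,185,0,80],[0,0.6,200,0,80],[0,0.6,209,0,80],[0,0.6,209,0,80],[0,0.6,209,0,60],[0,0.6,209,0,54],[0,0.6,209,0,50],[0,0.6,209,0,45],[0,0.6,209,0,42],[0,0.6,209,0,40],[0,0.6,209,0,40],[0,0.6,209,0,40],[0,0.6,209,0,40]],
], squeeze=60)

```text
time_s: 11.7
eef_pos: [629.7, -5.0, 92.6]
orientation: [-180.0, -0.1, -2.8]
wrist_force: [-1.5, -0.7, 10.2]
gripper_width: 49.2
grip_force: 62.2
```

Emit:
drive_tool([
  [[0,0,-4,0,40],[0,0,-14,0,40],[0,0,-34,0,40],[0,0,-60,0,40],[6,40,-70,-0.006,40],[12,80,-70,-0.012,40],[18,120,-70,-0.018,40],[22,150,-70,-0.024,40],[24.1,163.2,-65,-0.024,40],[24.1,163.2,-50,-0.024,40],[24.1,163.2,-34,-0.024,40],[24.1,163.2,-22,-0.024,40],[24.1,163.2,-14,-0.024,40],[24.1,163.2,-9,-0.024,40],[24.1,163.2,-6,-0.024,40],[24.1,163.2,-6,-0.024,40],[24.1,163.2,-6,-0.024,40]],
])

```text
time_s: 13.4
eef_pos: [645.3, -168.8, 97.3]
orientation: [180.0, -0.0, -1.4]
wrist_force: [-0.1, -0.8, -5.3]
gripper_width: 49.1
grip_force: 63.5
```

```bash
python3 - <<'E'
from h import *
G,R,B=(0,255,0),(0,0,255),(255,255,0)
p=cam("wrist");s=manip.observe();print(s["eef_pos"],s["orientation"],s["wrist_force"],s["gripper_width"])
T=(645,-168.8,-1.4)
overlay(p,[(box3(*T,196,100,14),G),(box3(*T,150,50,48),R)],"pics/o3.png",120,520,0,300,2)
survey(p,[("coarse",48),("tray",14)])
p=cam("scene");survey(p,[("coarse",48),("tray",14)])
E
```

```text
[ 645.29315526 -168.92796193   97.33377264] [ 1.79989091e+02 -4.06403821e-02 -1.44871716e+00] [-0.23004664 -0.23277271 -4.26905298] 49.24128342173653
coarse 48 0.73 [ 664.4 -169.6  106.5   49.3   -1.5]
tray 14 0.76 [ 687.4 -172.3  112.2  100.3   -1.4]
coarse 48 0.9 [850.5  41.8 155.   62.8 -84.5]
coarse 48 0.63 [ 686.3 -160.5   97.7   71.    -2.4]
tray 14 0.61 [ 648.6 -166.6  207.3  109.9   -2.4]
```

Emit:
drive_tool([
  [[0,0,1,0,40],[0,0,2,0,40],[0,0,3,0,40],[0,0,3.7,0,40],[0,0,4.2,0,40],[0,0,4.5,0,40],[0,0,4.5,0,40]],
])

```text
time_s: 14.4
eef_pos: [645.0, -168.8, 92.7]
orientation: [-180.0, 0.0, -1.4]
wrist_force: [-3.2, 1.2, 0.9]
gripper_width: 48.6
grip_force: 64.3
```

Emit:
drive_tool([
  [[0,0,0.5,0,40],[0,0,0.5,0,52],[0,0,0.5,0,58],[0,0,0.5,0,64],[0,0,0.5,0,74],[0,0,-5,0,80],[0,0,-45,0,80],[0,0,-90,0,80],[-18.7,-345.2,-157,-0.057,80],[-18.7,-345.2,-157,-0.057,80],[-18.7,-345.2,-157,-0.057,80],[-18.7,-345.2,-157,-0.057,80],[-18.7,-345.2,-157,-0.057,80],[-18.7,-345.2,-157,-0.057,80],[-18.7,-345.2,-157,-0.057,80],[-18.7,-345.2,-157,-0.057,80],[-18.7,-345.2,-157,-0.057,80],[-18.7,-345.2,-157,-0.057,80]],
])

```text
time_s: 16.2
eef_pos: [635.0, 175.4, 249.5]
orientation: [179.9, 0.0, 1.8]
wrist_force: [0.3, -0.7, 0.1]
gripper_width: 80.1
grip_force: 0.0
```

```bash
python3 - <<'E'
from h import *
for i in range(4): p=cam("wrist")
s=manip.observe();print(s["time_s"],s["eef_pos"],s["orientation"],s["wrist_force"])
survey(p,[("coarse",44),("fine",35),("holder",6),("box",16),("tray",14)])
G,R,B=(0,255,0),(0,0,255),(255,255,0)
X=(638.3,175.2,1.7);H=(628.8,-4.6,-2.8)
overlay(p,[(box3(*X,192,86,16),G),(box3(*X,160,58,16),R),(box3(635,177,1.6,150,50,35),B),(box3(*H,150,50,10),R),(box3(*H,160,50,22,-5),G)],"pics/o4.png",150,640,20,380,1.6)
p=cam("top");survey(p,[("coarse",44)])
E
```

```text
16.4 [635.25937176 174.91087243 249.28467166] [1.79967414e+02 1.58665515e-02 1.68278627e+00] [-1.04008309 -0.50062148 -0.69430828]
fine 35 0.87 [636.  180.4 148.6  49.6   2.1]
holder 6 0.71 [610.9  -5.7 231.6  77.1  -2.9]
holder 6 0.41 [629.  180.9 163.9  54.8   2.1]
box 16 0.86 [638.7 179.1 190.5  86.    2. ]
box 16 0.62 [445.3 225.2  62.   51.3  81.1]
tray 14 0.76 [ 605.6 -110.1  132.7   35.5   16.2]
coarse 44 0.84 [831.4  31.7 149.3  61.9 -84.1]
coarse 44 0.69 [ 640.  -163.6  150.3   55.3   -1.5]
coarse 44 0.69 [603.2   1.1 231.5  86.   -9.1]
```

View pics/o4.png

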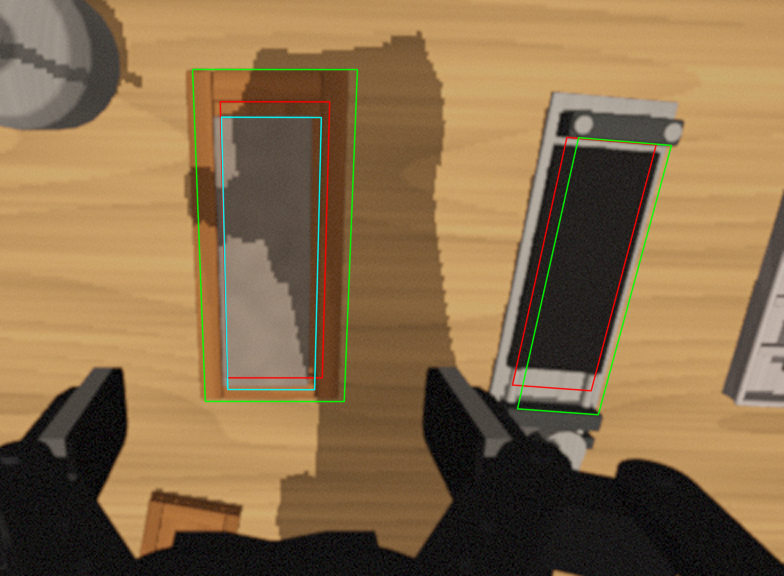

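```bash
python3 - <<'E'
from h import *
for i in range(3):
    p=cam("wrist");s=manip.observe();print(s["time_s"],s["eef_pos"],s["orientation"],s["dq"].round(1))
    survey(p,[("fine",35),("box",16),("holder",6)])
E
```

```text
16.8 [635.06701507 176.62898223 249.31256768] [1.79999675e+02 5.99317038e-03 1.81537958e+00] [-0.1 -0.1  0.1  0.   0.  -0.   0. ]
fine 35 0.87 [636.3 180.8 149.5  50.3   2.1]
box 16 0.93 [446.2 225.   62.5  50.5  81.9]
box 16 0.84 [638.6 178.3 190.5  86.1   1.9]
holder 6 0.97 [610.9  -5.5 232.9  77.6  -3. ]
17.0 [635.04853548 176.75780998 249.3504948 ] [1.79998527e+02 2.29465489e-03 1.82728007e+00] [-0.1  0.   0.  -0.  -0.   0.  -0. ]
fine 35 0.97 [636.4 180.4 147.8  49.5   2.1]
box 16 0.9 [446.1 225.   62.7  51.1  81.2]
box 16 0.77 [639.  179.  191.3  86.2   1.9]
holder 6 0.83 [611.2  -5.4 231.1  78.3  -3. ]
17.2 [635.03704787 176.76236653 249.33108926] [1.79997747e+02 5.07496766e-03 1.82540676e+00] [ 0.   0.   0.  -0.1  0.1  0.  -0. ]
fine 35 0.62 [636.4 180.4 147.9  49.6   2.2]
box 16 0.81 [446.3 225.   60.9  49.4  80.3]
box 16 0.75 [639.  178.6 191.3  87.1   1.9]
holder 6 0.55 [610.6  -5.4 232.2  77.7  -2.8]
```

Emit:
drive_tool([
  [[1.4,-3.7,40,-0.005,80],[1.4,-3.7,85,-0.005,80],[1.4,-3.7,120,-0.005,80],[1.4,-3.7,145,-0.005,80],[1.4,-3.7,155,-0.005,80],[1.4,-3.7,160,-0.005,80],[1.4,-3.7,160,-0.005,80],[1.4,-3.7,160,-0.005,80],[1.4,-3.7,160,-0.005,62],[1.4,-3.7,160,-0.005,56],[1.4,-3.7,160,-0.005,52],[1.4,-3.7,160,-0.005,48],[1.4,-3.7,160,-0.005,44],[1.4,-3.7,160,-0.005,40],[1.4,-3.7,160,-0.005,40],[1.4,-3.7,160,-0.005,40]],
], squeeze=60)

```text
time_s: 18.95
eef_pos: [636.5, 180.5, 90.3]
orientation: [-180.0, -0.0, 2.1]
wrist_force: [-2.1, 0.4, 8.4]
gripper_width: 48.6
grip_force: 61.0
```

Emit:
drive_tool([
  [[0,0,-4,0,40],[0,0,-14,0,40],[0,0,-36,0,40],[0,0,-62,0,40],[-4,40,-70,0.02,40],[-9,85,-70,0.04,40],[-14,130,-70,0.06,40],[-17.5,165,-70,0.086,40],[-19.4,184.6,-68,0.086,40],[-19.4,184.6,-55,0.086,40],[-19.4,184.6,-40,0.086,40],[-19.4,184.6,-30,0.086,40],[-19.4,184.6,-25,0.086,40],[-19.4,184.6,-25,0.086,40],[-19.4,184.6,-25,0.086,40],[-19.4,184.6,-25,0.086,40]],
])

```text
time_s: 20.55
eef_pos: [624.0, -4.5, 114.7]
orientation: [180.0, -0.0, -2.8]
wrist_force: [1.1, 0.0, -3.6]
gripper_width: 48.7
grip_force: 63.2
```

```bash
python3 - <<'E'
from h import *
for i in range(2): p=cam("wrist")
s=manip.observe();print(s["time_s"],s["eef_pos"],s["orientation"],s["wrist_force"])
G,R,B=(0,255,0),(0,0,255),(255,255,0)
H=(628.8,-4.9,-2.8);zb=s["eef_pos"][2]-80.3
overlay(p,[(box3(623.8,-4.7,-2.8,150,50,zb+25),G),(box3(*H,150,50,10),R),(box3(*H,1,60,22,75.5),B)],"pics/o5.png",120,520,0,300,2)
survey(p,[("fine",zb+25)])
E
```

```text
20.65 [623.97060167  -4.59902949 114.8346283 ] [-1.79997560e+02 -4.26002053e-02 -2.80668887e+00] [-0.18778997 -0.27311055 -4.0604881 ]
fine 59.53462830078804 0.98 [641.2  -5.5 113.2  49.2  -3. ]
fine 59.53462830078804 0.51 [653.1 -99.4 137.1  38.1   3.7]
```

View pics/o5.png

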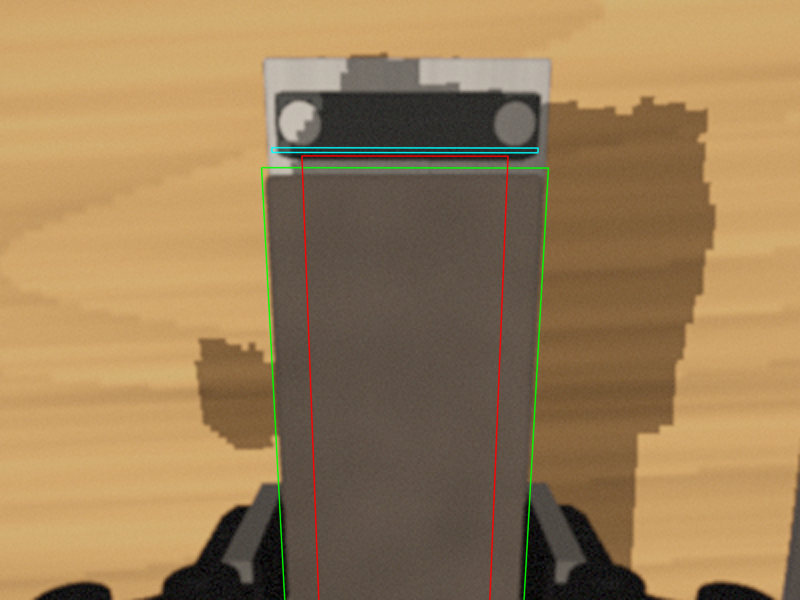

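Fine stone hangs squarely over the pad: its front edge (y≈173) sits just short of the stop (y≈158) and is centred within about 1 mm. Lowering.

Emit:
drive_tool([
  [[1,0.5,8,0,40],[1,0.5,14,0,40],[1,0.5,18,0,40],[1,0.5,20.5,0,40],[1,0.5,22,0,40],[1,0.5,23,0,40],[1,0.5,23.8,0,40],[1,0.5,24.4,0,40],[1,0.5,24.6,0,40],[1,0.5,24.6,0,40]],
])

```text
time_s: 21.7
eef_pos: [624.8, -5.3, 90.3]
orientation: [-180.0, -0.0, -2.8]
wrist_force: [-2.9, 0.3, 5.2]
gripper_width: 48.6
grip_force: 64.2
```

Emit:
drive_tool([
  [[0,0,0,0,52],[0,0,0,0,58],[0,0,0,0,64],[0,0,0,0,74],[0,0,-5,0,80],[0,0,-35,0,80],[0,0,-80,0,80],[8,45,-95,-0.024,80],[16,90,-95,-0.024,80],[24,135,-95,-0.024,80],[28.2,162.3,-85,-0.024,80],[28.2,162.3,-80,-0.024,80],[28.2,162.3,-60,-0.024,80],[28.2,162.3,-35,-0.024,80],[28.2,162.3,-15,-0.024,80],[28.2,162.3,-5,-0.024,80],[28.2,162.3,-2,-0.024,80],[28.2,162.3,-2,-0.024,80]],
])

```text
time_s: 23.5
eef_pos: [645.0, -168.5, 91.9]
orientation: [-180.0, 0.0, -1.4]
wrist_force: [0.1, -1.2, 1.1]
gripper_width: 79.6
grip_force: 0.0
```

Emit:
drive_tool([
  [[0,0,0,0,62],[0,0,0,0,56],[0,0,0,0,52],[0,0,0,0,48],[0,0,0,0,44],[0,0,0,0,40],[0,0,0,0,40],[0,0,0,0,40]],
], squeeze=60)

```text
time_s: 24.3
eef_pos: [645.2, -168.9, 92.8]
orientation: [180.0, -0.1, -1.4]
wrist_force: [-1.0, -0.2, 6.6]
gripper_width: 49.4
grip_force: 60.9
```

Emit:
drive_tool([
  [[0,0,-4,0,40],[0,0,-14,0,40],[0,0,-36,0,40],[0,0,-66,0,40],[-1.5,-40,-78,-0.01,40],[-3,-85,-78,-0.02,40],[-5,-130,-78,-0.03,40],[-7,-175,-78,-0.04,40],[-9,-220,-78,-0.05,40],[-11,-265,-78,-0.058,40],[-12.5,-305,-78,-0.058,40],[-13.5,-335,-78,-0.058,40],[-14,-347,-72,-0.058,40],[-14,-347,-56,-0.058,40],[-14,-347,-40,-0.058,40],[-14,-347,-30,-0.058,40],[-14,-347,-25,-0.058,40],[-14,-347,-25,-0.058,40],[-14,-347,-25,-0.058,40],[-14,-347,-25,-0.058,40]],
])

```text
time_s: 26.3
eef_pos: [640.1, 178.2, 117.3]
orientation: [-180.0, -0.1, 1.9]
wrist_force: [0.4, 0.6, -4.2]
gripper_width: 49.2
grip_force: 63.3
```

```bash
python3 - <<'E'
from h import *
for i in range(3): p=cam("wrist")
s=manip.observe();print(s["time_s"],s["eef_pos"],s["orientation"],s["wrist_force"])
G,R,B=(0,255,0),(0,0,255),(255,255,0)
X=(638.9,178.6,1.9);zb=s["eef_pos"][2]-82.8;e=s["eef_pos"]
overlay(p,[(box3(e[0],e[1],1.9,150,50,zb+34),G),(box3(*X,192,86,16),R),(box3(*X,160,58,16),B)],"pics/o6.png",120,520,0,300,2)
survey(p,[("coarse",zb+34)])
E
```

```text
26.45 [639.83640861 178.5970712  117.30451769] [-1.79982540e+02 -4.32549769e-02  1.88359905e+00] [-0.12578326  0.3046489  -5.3380356 ]
coarse 68.50451768684779 0.93 [659.4 179.  106.5  49.5   1.6]
```

View pics/o6.png

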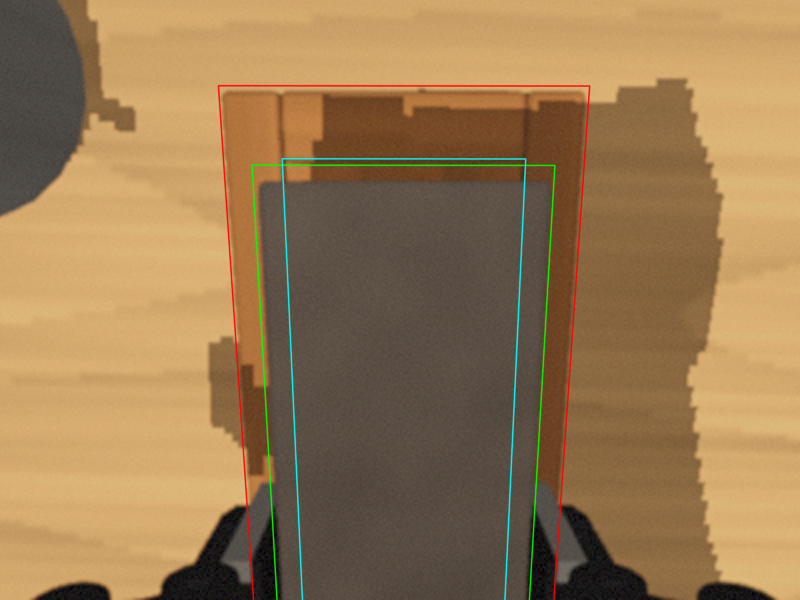

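Coarse hangs centred over the recess: the stone's sides are at 260 and 553, the recess edges at 281 and 527, and the front edge is about 2 mm behind its nominal place. That leaves enough clearance, so I'll lower it.

Emit:
drive_tool([
  [[0.5,-0.4,8,0,40],[0.5,-0.4,13,0,40],[0.5,-0.4,16,0,40],[0.5,-0.4,18,0,40],[0.5,-0.4,20,0,40],[0.5,-0.4,21.5,0,40],[0.5,-0.4,22.8,0,40],[0.5,-0.4,23.6,0,40],[0.5,-0.4,24.2,0,40],[0.5,-0.4,24.6,0,40],[0.5,-0.4,24.6,0,40]],
])

```text
time_s: 27.6
eef_pos: [640.1, 178.9, 92.8]
orientation: [-180.0, -0.0, 1.9]
wrist_force: [-2.4, -0.7, 4.1]
gripper_width: 48.9
grip_force: 64.4
```

Emit:
drive_tool([
  [[0,0,0,0,52],[0,0,0,0,58],[0,0,0,0,64],[0,0,0,0,74],[0,0,-5,0,80],[0,0,-35,0,80],[0,0,-80,0,80],[0,0,-125,0,80],[0,0,-170,0,80],[0,0,-170,0,80],[0,0,-170,0,80]],
])

```text
time_s: 28.7
eef_pos: [640.4, 179.0, 263.8]
orientation: [-179.9, -0.1, 1.9]
wrist_force: [0.5, -0.3, -0.9]
gripper_width: 79.7
grip_force: 0.0
```

```bash
python3 - <<'E'
from h import *
for i in range(4): p=cam("wrist")
s=manip.observe();print(s["time_s"],s["eef_pos"],s["orientation"],s["wrist_force"])
survey(p,[("coarse",44),("fine",35),("box",16),("holder",6)])
G,R,B=(0,255,0),(0,0,255),(255,255,0)
X=(638.4,178.6,1.9);H=(628.8,-4.9,-2.8)
overlay(p,[(box3(*X,192,86,16),R),(box3(*X,150,50,44),G),(box3(*H,150,50,35,-5),G)],"pics/o7.png",150,640,20,380,1.6)
E
```

```text
28.9 [639.49686503 178.84327585 260.70123057] [1.79957495e+02 1.38389048e-01 1.88138885e+00] [-0.08383835  0.34039432 -0.27834472]
fine 35 0.9 [625.    2.1 148.8  61.6  -2.7]
box 16 0.85 [638.7 178.7 190.5  86.6   1.7]
box 16 0.74 [443.6 225.8  61.7  55.2  80.5]
holder 6 0.72 [611.5  -5.4 231.9  77.7  -2.9]
```

View pics/o7.png

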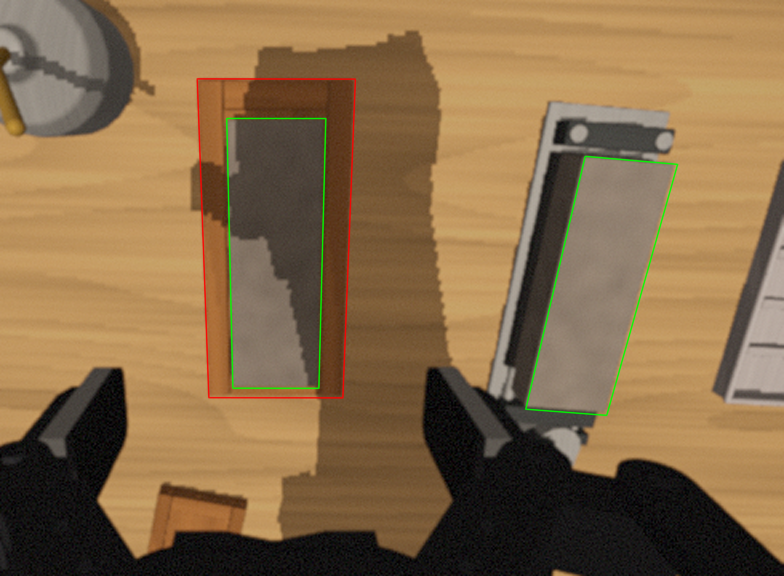

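Both stones lie where planned: coarse fills its outline in the recess, and fine lies on the pad just short of the stop. Next is the lever.

Emit:
drive_tool([
  [[-130.6,124.2,60,1.581,50],[-130.6,124.2,60,1.581,50],[-130.6,124.2,60,1.581,50],[-130.6,124.2,60,1.581,50],[-130.6,124.2,60,1.581,50],[-130.6,124.2,60,1.581,50],[-130.6,124.2,60,1.581,50],[-130.6,124.2,60,1.581,50],[-130.6,124.2,60,1.581,50],[-130.6,124.2,60,1.581,50],[-130.6,124.2,60,1.581,50],[-130.6,124.2,60,1.581,50],[-130.6,124.2,100,1.581,50],[-130.6,124.2,130,1.581,50],[-130.6,124.2,148,1.581,50],[-130.6,124.2,156,1.581,50],[-130.6,124.2,156,1.581,50],[-130.6,124.2,156,1.581,50]],
])

```text
time_s: 30.9
eef_pos: [514.0, 50.3, 106.7]
orientation: [-180.0, 0.0, -88.7]
wrist_force: [0.9, -0.1, 0.6]
gripper_width: 50.3
grip_force: 0.0
```

Emit:
drive_tool([
  [[0,0,0,0,30],[0,0,0,0,15],[0,0,0,0,5],[0,0,0,0,5],[0,0,0,0,5],[0,0,0,0,5]],
], squeeze=25)

```text
time_s: 31.5
eef_pos: [513.1, 50.7, 106.9]
orientation: [180.0, 0.0, -88.7]
wrist_force: [-2.9, 0.0, 7.3]
gripper_width: 16.9
grip_force: 24.2
```

Emit:
drive_tool([
  [[0.25,5,0,-0.1,5],[1,9.9,0,-0.2,5],[2.2,14.8,0,-0.3,5],[4,19.5,0,-0.4,5],[6.1,24,0,-0.5,5],[8.7,28.2,0,-0.6,5],[11.8,32.2,0,-0.7,5],[15.2,35.9,0,-0.8,5],[18.9,39.2,0,-0.9,5],[23,42.1,0,-1.0,5],[27.3,44.6,0,-1.1,5],[31.9,46.6,0,-1.2,5],[36.6,48.2,0,-1.3,5],[41.5,49.3,0,-1.4,5],[46.5,49.9,0,-1.5,5],[48.5,50,0,-1.54,5],[48.5,50,0,-1.54,5],[48.5,50,0,-1.54,5]],
])

```text
time_s: 33.3
eef_pos: [464.1, 2.6, 106.9]
orientation: [-179.9, 0.1, -0.3]
wrist_force: [-3.4, 7.9, 9.3]
gripper_width: 17.2
grip_force: 24.9
```

Emit:
drive_tool([
  [[0,0,0,0,25],[0,0,0,0,40],[0,0,0,0,50],[0,0,0,0,50],[0,0,-40,0,60],[0,0,-90,0,60],[50,0,-135,0,80],[100,0,-175,0,80],[140,0,-190,0,80],[140,0,-190,0,80],[140,0,-190,0,80],[140,0,-190,0,80],[140,0,-190,0,80]],
])

```text
time_s: 34.6
eef_pos: [603.3, -0.4, 295.2]
orientation: [180.0, 0.1, -0.5]
wrist_force: [-0.2, 0.3, 0.6]
gripper_width: 79.8
grip_force: 0.0
```

```bash
python3 - <<'E'
from h import *
for i in range(5): p=cam("wrist")
s=manip.observe();print(s["time_s"],s["eef_pos"],s["orientation"],s["wrist_force"])
survey(p,[("fine",35),("coarse",44)])
G,R,B=(0,255,0),(0,0,255),(255,255,0)
X=(638.4,178.6,1.9);H=(628.8,-4.9,-2.8)
overlay(p,[(box3(*H,150,50,35),G),(box3(*H,18,18,61,-164),R)],"pics/o8.png",100,540,20,340,1.8)
E
```

```text
34.85 [ 6.04256183e+02 -3.32381104e-01  2.95880226e+02] [ 1.79999836e+02  4.68107809e-02 -4.75330215e-01] [-0.56664171  0.63778342 -0.23531929]
fine 35 0.98 [627.4  -5.1 149.7  51.   -2.8]
fine 35 0.62 [725.7 262.3  66.9  47.9 -15.1]
fine 35 0.61 [640.1 165.5 181.9  87.7   2. ]
coarse 44 0.97 [637.9 171.1 148.9  64.1   1.9]
```

View pics/o8.png

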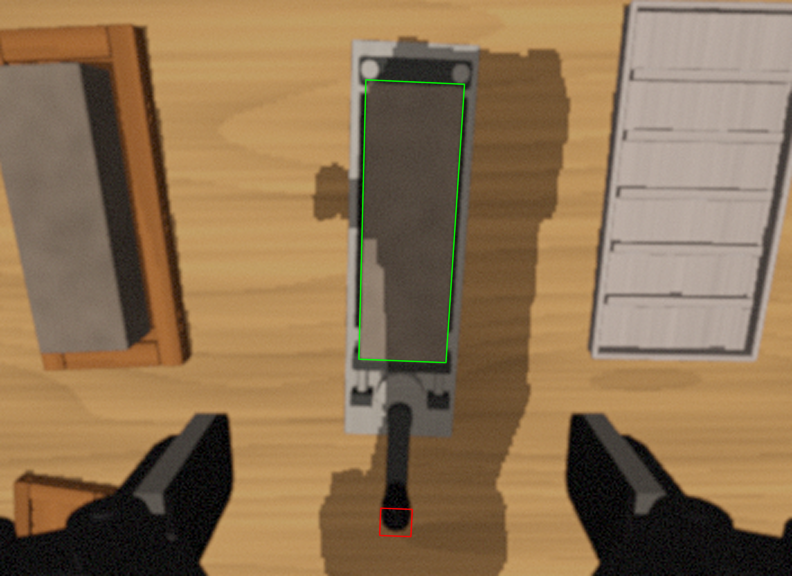

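The lever points along the holder's -x again, with the knob at (396,518) in its clamped place. The fine stone fills its outline between jaw and stop, and the coarse lies in the box, so I'm handing in.

```bash
python3 -c "
from rig import manip
print(manip.close_job())"
```

```text
the job is handed in; nothing more can be done
None
```

The two stones are exchanged: the fine one is clamped in the holder with the lever fully closed, the coarse one lies flat in the box recess, and the job was handed in at about 35 s of the 72 s allowed; the hand-in gave no verdict back.

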